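Fetch the clamp bar from its case and locate it in the drilling jig

ROBOT

A 6-joint arm with a two-finger parallel gripper is mounted at the origin on a cart in front of the work surface, level with it; the furniture and walls round the work are solid. World frame = base frame: x ahead of the robot, y to its left, z up, the work surface at z = 0. Lengths are in m, angles in rad, forces in N, time in s.
With the tool pointing down it reaches from about 0.325 to 0.75 m from the base axis. Payload 7.6 kg.
Tool frame: the origin (TCP) lies on the centre line of the jaws, within the pads' length; the fingertips stand 25 mm ahead of it and the grasp point (between the pads) lies 6 mm ahead of it (arm.nose_length is the distance from the TCP to the fingertips, in m); z points along the fingers, y is the line along which they close (so a half turn about z gives the same grasp; the last joint's range is limited). The gripper opens to 85 mm and grips with 20 to 120 N. Pads are 22 mm wide; open, the fingers measure 114 mm over their backs; the gripper's body (76 mm by 85 mm) begins 54 mm behind the grasp point. The pads swing forward as they close: fully open they stand 13 mm farther back than shut.
Start: joints at [-1.258, 0.052, 1.401, -0, 1.689, -0.07], TCP at [0.196, -0.487, 0.231] pointing down, gripper open.
Joint ranges: [-2.9, 2.9], [-0.91, 2.17], [0.12, 2.37], [-1.06, 4.2], [0.26, 2.73], [-2.93, 2.93]. Speed limits (rad/s): [2.57, 2.57, 3.01, 3.14, 3.14, 3.14].

INTERFACE

Orientations are given as [roll, pitch, yaw] about the fixed x, y, z axes, in that order (R = Rz(yaw) Ry(pitch) Rx(roll)).
In Python, from rig import arm gives the robot as it stands.
- The arm moves only by the tool arm_command, never from a script. Its argument "motion" is a list of rows, each a list of 4 numbers: the shift along the tool's x, y, z as a fraction of full scale, then the turn about the tool's z as a fraction of full scale. A call has 1 to 12 rows; each row shifts and turns the commanded pose from where the row before left it, along the tool's axes as they then stand; what a row does not reach is not made up. Full scale, the value 1, is 25 mm for a shift and 8 degrees for a turn. A row lasts 1/10 s, in which the tool goes at most 50 mm and 8.59 degrees, less where a joint would pass 70% of its speed; a pose out of reach is approached as far as the arm can. A call with a number of a shift or a turn outside -1 to 1 is refused whole. A call with a gripper value outside its range is refused whole. "gripper" is the opening, from -1 (shut) to 1 (fully open), set as the call begins (left out, the last holds). The fingers move at their own pace and stop on an object; the grip force is fixed at half the most. Time passes only in rows, so rows that do not move let the fingers close. It gives the time, the measured TCP pose, the force, the opening and the grip force at its end, in the units of the state.
- arm.get_obs(): the state, without advancing time (a new reading comes with each control period).
- arm.snapshot(name): name is "scene" or "top" or "wrist"; returns the picture (420x560x3 uint8, blue, green, red); there is no depth.
- arm.calibration(name): a dict with "fovy" (degrees; the focal length in pixels is half the picture's height over the tangent of half this angle, whatever the lens; pixels are square), "cx", "cy" (the principal point, pixels), "world_from_camera" (4x4, takes a point from camera to world coordinates); the wrist camera has in their place "mount" (4x4, takes a point from camera to tool coordinates, whose origin is the TCP and whose axes are the flange's). Camera axes: x right, y down, z forward; pixel columns grow to the right and rows downward; lengths in m; the calibration is good to about 2 mm. The wrist camera is an equidistant fisheye: a pixel r from the principal point sees the ray r / f radians off the axis. A picture is of the moment at which its call begins: read the wrist's pose just before it. calibration takes no time and is no camera call.
- arm.hand_in(): hands the job in; it is judged then, once.
The state is a dict: "clock": time; "joint_pos": joint angles; "qd": joint speeds; "effort": joint torques, N m; "ee_pos": TCP position; "tcp_rot": TCP orientation; "wrist_force": force on the tool from outside, world axes, zero at the start; "torque": the same for the moment, N m; "grip_width": finger opening in m; "grasp_force": force on a finger pad.
Only numpy, scipy, OpenCV 4.12 (cv2) and the standard library are available. Lean on these libraries where they do the work, as an engineer would, in place of code of your own. Each camera call takes 0.05 s, during which the arm holds its last target. There are 200 camera calls.

TASK

Swing the lid of the blue steel case right open so that it stays open by itself, then take out the steel clamp bar and lay it in the drilling jig: flat on the base plate and pushed home against all three locating pins, the two along its side and the one at its end. Set the bar down and never let it drop, leave the lid standing open, and do not disturb the other tools on the bench.

Things in the scene. Friction and masses are not known exactly. Their poses are not given: they have to be found in the camera images.
- case: Blue sheet-steel case, fixed to the bench, 96 (x) x 152 (y) x 52 mm high shut; yaw up to 0.35 rad either way. Origin: centre of its underside; x points from the front (pull side) to the hinge side, y along the hinge, z up. Walls 2 mm thick, 40 mm high; mouth 91 (x) x 146 mm (y), centred; a felt-topped wooden tray fills it up to 35 mm above the origin (pile 1 mm more).
- case_lid (a joint): Angle of the lid about its rear edge, rad: 0 shut, grows as it swings up and back, stop at 1.83. Nothing holds it: let go well below its balance point (about 1.37) it sinks shut; well beyond it, it sinks back open to the stop; within 0.2 of it, hinge friction may hold it. The lid is an inverted tray 96 x 152 mm, 11 mm deep; about 1.5 N at the pull lifts it.
- pull_bar (a point): Middle of the bar of the steel bow pull on top of the lid near its front edge; moves with the lid. Round bar 10 mm thick along the case's y, on two 10 mm round legs; 60 mm long over all, its axis 22 mm above the lid's top. With the lid shut it lies at x -34, y 0, z +74 mm in the case frame, 88 mm from the hinge line.
- lid_hinge (a point): Middle of the hinge line, which runs along the case's y axis; x +48, z +41 mm in the case frame. Axes as the case's. The lid turns about +y here.
- clamp_bar: Steel clamp bar with drilled holes, 24 (x) x 110 (y) x 14 mm (z), about 0.26 kg; lies flat on the felt in the case, its long side roughly along the case's y, standing 9 mm above the case's walls, with 25 mm or more free on the felt beside each long side. Origin: centre of its underside, z up. Either end may go to the end pin.
- jig: Drilling jig fixed to the bench: grey base plate, 12 mm thick, x -82 to +36, y -84 to +92 mm from its origin, which is on the underside, right below jig_seat. Three bright locating pins, 10 mm thick, 12 mm high: two side pins (x +17, y -36 and +36) and one end pin (x 0, y +60). Opposite the side pins a backed-off clamp screw, tip at x -52, 17 mm high. Screw heads 5 mm high at the plate's corners.
- jig_seat (a point): On top of the jig's base plate, 12 mm above the bench: the point and directions (x, y) that the bar's origin and axes have when it lies home against both side pins (on its +x side) and the end pin (on its +y end). Axes as the jig's.
- oil_can: Bystander: red oil can with a thin spout, 64 mm across, 196 mm tall, standing. Origin: centre of its underside.
- chalk_box: Bystander: small red box of marking chalk, 40 x 60 x 22 mm. Origin: centre of its underside.
- spanner: Bystander: steel spanner lying flat, 26 x 182 (its y) x 7 mm. Origin: centre of its underside.
- caliper: Bystander: steel vernier calliper lying flat, 68 x 230 (its y) x 12 mm. Origin: centre of its underside.
Things that resemble listed ones, but are neither listed nor needed, are in the scene too. What is shaped like the case but purple is not meant.

How it is judged:
By the outcome, as a careful person would: the job done as asked, in the order asked, and still so for the second after the job is handed in, with the robot touching nothing.
It also fails if it takes over 54 s, if anything falls off the work surface, if the arm or the gripper's body presses on something with over 40 N, if the wrist force passes 120 N, or if a joint passes its speed limit or range.

## Working session

There is one attempt and no reset: what is moved stays moved. The work goes in short steps, Python scripts to look and compute and a tool call to move; the robot and the scene stay as the last step left them, time stands still between calls to the robot, and variables do not carry over. Pictures are saved under pics/ and viewed, at most 10 in all, crops included, and the job is handed in when it is done.

Besides the shell and the picture viewer there is one more tool, called after ">>>" as name(argument=value, ...) on one line, values as JSON. arm_command: Moves the arm, as the interface text tells. Shift numbers are shares of 25 mm and turn numbers shares of 8 degrees, none past 1 either way. Its arguments: {"type":"object","properties":{"motion":{"type":"array"},"gripper":{"type":"number"}},"required":["motion"]}

```bash
mkdir -p pics
python3 - <<'E'
from rig import arm
import cv2,numpy as np
np.set_printoptions(precision=4,suppress=True)
for n in("scene","top"):
    cv2.imwrite(f"pics/{n}0.png",arm.snapshot(n)); print(n,arm.calibration(n))
print(arm.calibration("wrist")); o=arm.get_obs(); print(o["clock"],o["ee_pos"],o["tcp_rot"],o["grip_width"],arm.nose_length)
E
```

```text
scene {'fovy': 48.353553986183265, 'cx': 280.39872896491727, 'cy': 215.49650796295936, 'world_from_camera': array([[-0.6763, -0.461 ,  0.5745, -0.2773],
       [-0.7364,  0.4033, -0.5432,  0.5926],
       [ 0.0187, -0.7904, -0.6122,  0.9859],
       [ 0.    ,  0.    ,  0.    ,  1.    ]])}
top {'fovy': 56.14621395723054, 'cx': 275.20122108791077, 'cy': 209.7507425386627, 'world_from_camera': array([[-0.0199, -0.9948,  0.1003,  0.4364],
       [-0.9997,  0.0214,  0.014 , -0.2369],
       [-0.0161, -0.0999, -0.9949,  1.3662],
       [ 0.    ,  0.    ,  0.    ,  1.    ]])}
{'fovy': 65.70646984690485, 'cx': 283.52678462671645, 'cy': 207.47651031634274, 'mount': array([[-0.0004, -0.9485, -0.3169,  0.0813],
       [ 1.    , -0.0004, -0.    , -0.0006],
       [-0.0001, -0.3169,  0.9485, -0.1428],
       [ 0.    ,  0.    ,  0.    ,  1.    ]])}
0.1 [ 0.196  -0.4867  0.2304] [-3.1402 -0.0001  0.3828] 0.08533571768529291 0.025
```

View pics/top0.png

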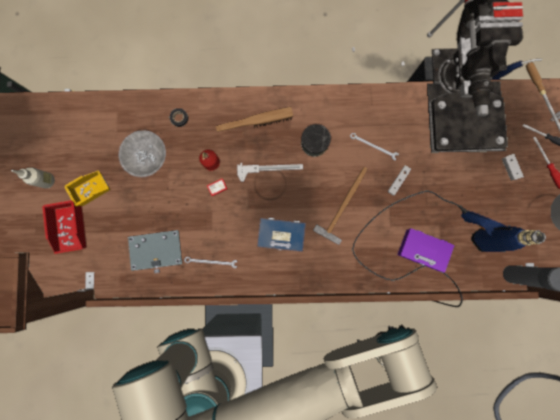

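View pics/scene0.png

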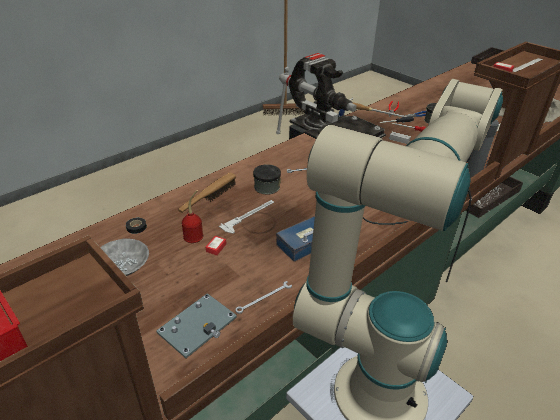

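Top view: the blue case is at (282,235), with a label and its pull near (283,243). A purple lookalike is at (426,250), which I'm ignoring. The jig is at (155,250) and the spanner at (210,262). Drilled strips at (400,180), (513,167) and (90,280) resemble the bar but lie outside the case. In the scene view, the jig is at (197,323) and the case is partly hidden by the arm.

```bash
python3 - <<'E'
import cv2,numpy as np
im=cv2.imread("pics/top0.png")
a=cv2.resize(im[210:275,245:320],None,fx=8,fy=8,interpolation=cv2.INTER_CUBIC)[:520,:600]
b=cv2.resize(im[225:277,120:195],None,fx=8,fy=8,interpolation=cv2.INTER_CUBIC)
cv2.imwrite("pics/c1.png",cv2.resize(np.hstack([a[:416],b]),None,fx=.66,fy=.66))
E
cat > h.py <<'E'
import numpy as np,cv2
from rig import arm
from scipy.spatial.transform import Rotation as R
np.set_printoptions(precision=4,suppress=True)
def cam(n):
    c=arm.calibration(n); return c,210/np.tan(np.radians(c["fovy"]/2))
def tcpT(o):
    T=np.eye(4);T[:3,:3]=R.from_euler("xyz",o["tcp_rot"]).as_matrix();T[:3,3]=o["ee_pos"];return T
def ray(n,u,v,T=None):
    c,f=cam(n);x,y=u-c["cx"],v-c["cy"]
    if n=="wrist":
        r=np.hypot(x,y)+1e-9;t=r/f;d=np.array([np.sin(t)*x/r,np.sin(t)*y/r,np.cos(t)]);W=T@c["mount"]
    else: d=np.array([x/f,y/f,1]);W=c["world_from_camera"]
    return W[:3,3],W[:3,:3]@d
def at(n,u,v,z,T=None):
    p,d=ray(n,u,v,T);return p+d*(z-p[2])/d[2]
def proj(n,P,T=None):
    c,f=cam(n);W=T@c["mount"] if n=="wrist" else c["world_from_camera"]
    q=(np.atleast_2d(P)-W[:3,3])@W[:3,:3]
    if n=="wrist":
        r=np.hypot(q[:,0],q[:,1]);k=f*np.arctan2(r,q[:,2])/(r+1e-12)
    else:k=f/q[:,2]
    return np.c_[q[:,0]*k+c["cx"],q[:,1]*k+c["cy"]]
E
python3 -c "
from h import *
for u,v,z in[(282,235,.052),(258,222,.052),(305,220,.052),(283,243,.074),(155,250,.012),(426,250,.05)]:print(u,v,at('top',u,v,z))"
```

```text
282 235 [ 0.4838 -0.2394  0.052 ]
258 222 [ 0.5289 -0.16    0.052 ]
305 220 [ 0.5323 -0.3173  0.052 ]
283 243 [ 0.4569 -0.242   0.074 ]
155 250 [0.4427 0.1982 0.012 ]
426 250 [ 0.4247 -0.7141  0.05  ]
```

View pics/c1.png

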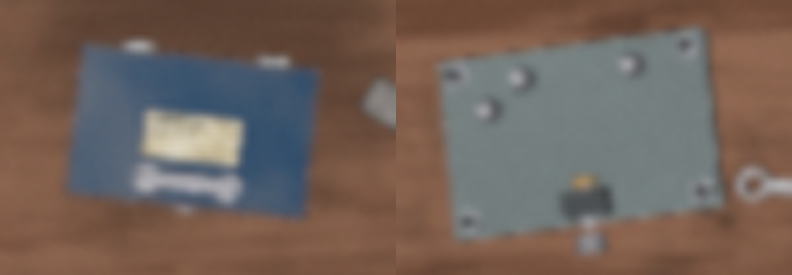

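The crop confirms the choice: the blue case has hinge knuckles on its far edge (crop 138,46 and 274,62) and the pull towards the robot (bar from 145,180 to 232,187). The jig has two side pins on its far side (520,77 and 630,64), the end pin at (487,108) and the screw at the near edge.

Run:
```python
from h import *
k=5.28
A=lambda x,y,z:at("top",245+x/k-.4,210+y/k-.4,z)
B=lambda x,y,z:at("top",120+(x-396)/k-.4,225+y/k-.4,z)
C=[A(85,45,.048),A(318,68,.048),A(303,217,.048),A(68,192,.048)]
print(C,np.mean(C,0));
for a,b in((1,0),(2,3)):
    d=C[b]-C[a];print("yaw",np.arctan2(-d[0],d[1]),np.linalg.norm(d))
p,q=A(140,180,.074),A(237,188,.074);print("pull",p,q,(p+q)/2,np.linalg.norm(p-q))
s1,s2,e=B(520,77,.024),B(630,64,.024),B(487,108,.024)
d=s1-s2;print("pins",s1,s2,e,np.linalg.norm(d),np.arctan2(-d[0],d[1]))
o=arm.get_obs();print(o["joint_pos"],o["tcp_rot"])
y=o["tcp_rot"][2];Rt=R.from_euler("xyz",[np.pi,0,y]).as_matrix()
tgt=np.array([.43,-.235,.23]);print((Rt.T@(tgt-o["ee_pos"]))/.025)
```

```text
[array([ 0.542, -0.169,  0.048]), array([ 0.5243, -0.3167,  0.048 ]), array([ 0.4305, -0.3047,  0.048 ]), array([ 0.4491, -0.1568,  0.048 ])] [ 0.4865 -0.2368  0.048 ]
yaw -0.11968107968427716 0.14874091622050278
yaw -0.12539482510555638 0.14909046013887645
pull [ 0.4554 -0.2031  0.074 ] [ 0.4492 -0.2631  0.074 ] [ 0.4523 -0.2331  0.074 ] 0.06025028400550473
pins [0.4803 0.2357 0.024 ] [0.4872 0.1642 0.024 ] [0.4607 0.2569 0.024 ] 0.07181856936862 0.09691004088116317
[-1.2583  0.0528  1.4016 -0.      1.6886 -0.0703] [-3.1402 -0.0001  0.3828]
[12.4425 -5.8458  0.0151]
```

>>> arm_command(motion=[[0.5,-0.2,0,0],[1,-0.5,0,0],[1,-0.5,0,0],[1,-0.5,0,0],[1,-0.5,0,0],[1,-0.5,0,0],[1,-0.5,0,0],[1,-0.5,0,0],[1,-0.5,0,0],[1,-0.5,0,0],[1,-0.5,0,0],[1,-0.5,0,0]])

```text
clock: 1.3
ee_pos: [0.4104, -0.2456, 0.231]
tcp_rot: [-3.141, -0.0, 0.383]
wrist_force: [0.2, -0.2, 0.4]
grip_width: 0.0852
grasp_force: 0.0
```

>>> arm_command(motion=[[0.9,-0.15,0,0],[0,0,0,1],[0,0,0,1],[0,0,0,1],[0,0,0,0.6],[0,0,0,0]])

```text
clock: 1.9
ee_pos: [0.4291, -0.2347, 0.2309]
tcp_rot: [-3.141, 0.0, -0.12]
wrist_force: [-0.3, -0.3, 0.5]
grip_width: 0.0855
grasp_force: 0.0
```

Run:
```python
from h import *
o=arm.get_obs();im=arm.snapshot("wrist");cv2.imwrite("pics/w1.png",im)
np.save("w1.npy",tcpT(o));print(o["clock"],o["ee_pos"],o["tcp_rot"],o["wrist_force"])
```

```text
1.9 [ 0.4291 -0.2347  0.2309] [-3.1413  0.0003 -0.1199] [-0.2969 -0.2778  0.5467]
```

View pics/w1.png

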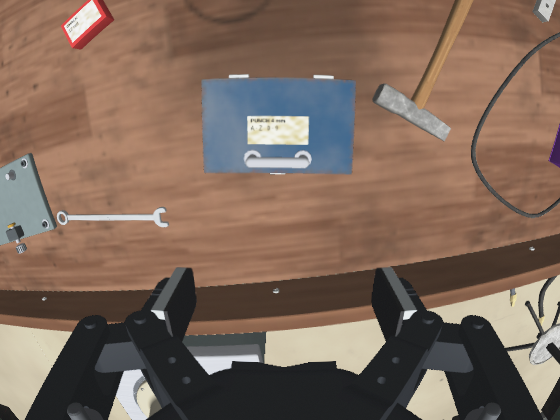

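Wrist view: the case top spans corners (203,80), (354,79), (354,173) and (204,173), square to the tool. The pull's bar runs from about (246,162) to (310,162), and the jig and spanner are at the left.

Run:
```python
from h import *
T=np.load("w1.npy");w=lambda u,v,z:at("wrist",u,v,z,T)
C=[w(203,80,.052),w(354,79.5,.052),w(354,173,.052),w(204,173,.052)];print(np.array(C))
for a,b in((1,0),(2,3)):
    d=C[b]-C[a];print("yaw",np.arctan2(-d[0],d[1]),np.linalg.norm(d))
a,b=w(246,162,.074),w(311,162,.074);m=(a+b)/2;d=a-b;print(a,b,m,np.linalg.norm(d),np.arctan2(-d[0],d[1]))
c=np.mean(C,0);y=-.12;print("case centre",c,"pull from centre",c+[-.034*np.cos(y),-.034*np.sin(y),0])
tgt=m.copy();tgt[2]=.074-.012+.025   # tips 12 mm below axis
print(tgt,T[:3,:3].T@(tgt-T[:3,3])/.025)
```

```text
[[ 0.5439 -0.1681  0.052 ]
 [ 0.5259 -0.3155  0.052 ]
 [ 0.4312 -0.3073  0.052 ]
 [ 0.4499 -0.1541  0.052 ]]
yaw -0.12108424892016369 0.14850554039948893
yaw -0.12121189197784045 0.15437186414508663
[ 0.459  -0.2024  0.074 ] [ 0.4516 -0.2629  0.074 ] [ 0.4553 -0.2326  0.074 ] 0.06093885837375546 -0.12167089428833058
case centre [ 0.4877 -0.2363  0.052 ] pull from centre [ 0.454  -0.2322  0.052 ]
[ 0.4553 -0.2326  0.087 ] [ 1.0319 -0.2078  5.7562]
```

>>> arm_command(motion=[[1,-0.2,0.5,0],[0,0,1,0],[0,0,1,0],[0,0,1,0],[0,0,1,0],[0,0,1,0],[0,0,0.5,0],[0,0,0,0],[0,0,0,0]])

```text
clock: 2.85
ee_pos: [0.455, -0.2337, 0.0821]
tcp_rot: [3.141, -0.001, -0.119]
wrist_force: [1.4, -0.6, 0.2]
grip_width: 0.0858
grasp_force: 0.0
```

>>> arm_command(motion=[[0,0,0,0],[0,0,0,0],[0,0,0,0],[0,0,0,0]], gripper=0.5)

```text
clock: 3.25
ee_pos: [0.4546, -0.2337, 0.0815]
tcp_rot: [3.141, -0.001, -0.12]
wrist_force: [-0.9, 0.8, -0.5]
grip_width: 0.0639
grasp_force: 0.0
```

Run:
```python
from h import *
o=arm.get_obs();im=arm.snapshot("wrist");cv2.imwrite("pics/w2.png",im)
np.save("w2.npy",tcpT(o));print(o["clock"],o["ee_pos"],o["tcp_rot"],o["wrist_force"],o["grip_width"])
```

```text
3.25 [ 0.4546 -0.2337  0.0815] [ 3.1412 -0.0007 -0.1197] [-0.8599  0.8305 -0.4502] 0.06393574113104039
```

View pics/w2.png

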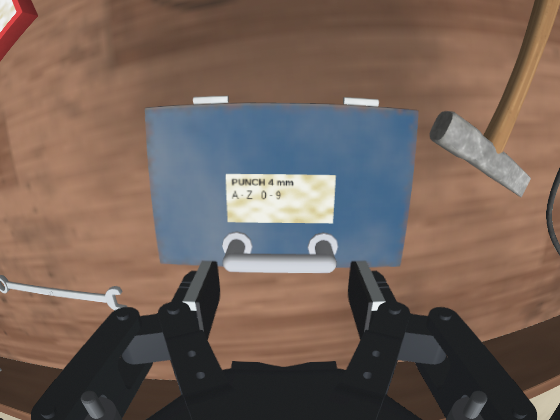

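Wrist view from close by: the bar runs from (223,263) to (336,263), with finger inner faces at about 219 and 349. The tool is therefore about 2 mm off towards the right, so I'll centre it and close.

>>> arm_command(motion=[[0,-0.08,0.05,0],[0,0,0,0]])

```text
clock: 3.5
ee_pos: [0.4546, -0.2313, 0.0796]
tcp_rot: [-3.141, 0.0, -0.12]
wrist_force: [-0.3, 0.0, 0.5]
grip_width: 0.0642
grasp_force: 0.0
```

>>> arm_command(motion=[[0,0,0,0],[0,0,0,0],[0,0,0,0]], gripper=0.36)

```text
clock: 3.8
ee_pos: [0.4547, -0.2316, 0.0799]
tcp_rot: [3.142, -0.0, -0.12]
wrist_force: [-0.2, -0.3, -0.6]
grip_width: 0.058
grasp_force: 0.0
```

Run:
```python
from h import *
o=arm.get_obs();im=arm.snapshot("wrist");T=tcpT(o)
print(o["ee_pos"],proj("wrist",np.array([[.4545,-.2325,.074],T[:3,3],T[:3,3]+T[:3,2]*.025]),T))
cv2.imwrite("pics/w3.png",cv2.resize(im[200:400,140:420],None,fx=2.8,fy=2.8))
```

```text
[ 0.4547 -0.2316  0.0799] [[286.0487 265.0536]
 [284.34   270.3928]
 [284.2538 248.8539]]
```

View pics/w3.png

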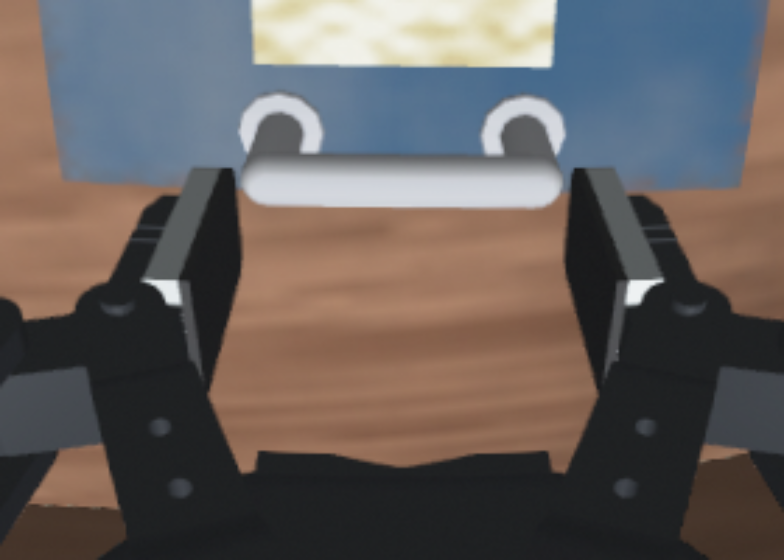

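Run:
```python
from h import *
o=arm.get_obs();T=tcpT(o)
for z in(.025,.015,.005,-.005):
    P=np.array([[.011,-.029,z],[.011,.029,z],[-.011,-.029,z],[-.011,.029,z]]);print(z,proj("wrist",P@T[:3,:3].T+T[:3,3],T).ravel())
print("obs tips +x (224,261) (344,261); -x (227,293) (342,293)")
c=np.array([.4545,-.2325,.074]);y=np.array([.121,.993,0]);print(proj("wrist",[c+.03*y,c-.03*y],T).ravel(),"obs bar 227..341")
```

```text
0.025 [232.7801 230.9509 335.7166 230.9173 235.073  265.2708 333.3875 265.2286]
0.015 [230.0892 238.1172 338.4707 238.0787 232.7103 273.7178 335.8064 273.6696]
0.005 [227.1219 246.0677 341.5071 246.0229 230.136  282.9864 338.4417 282.931 ]
-0.005 [223.8384 254.9258 344.8666 254.873  227.3255 293.1838 341.3181 293.1197]
obs tips +x (224,261) (344,261); -x (227,293) (342,293)
[228.6183 264.4476 343.2399 264.4609] obs bar 227..341
```

The picture shows the pads centred on the bar but their tips about 12 mm above it, so they passed over without contact. I'll reopen and descend in steps while watching the force.

>>> arm_command(motion=[[0,0,0,0],[0,0,0,0],[0,0,0,0],[0,0,0.2,0],[0,0,0.2,0],[0,0,0,0]], gripper=0.6)

```text
clock: 4.45
ee_pos: [0.4541, -0.2313, 0.0686]
tcp_rot: [-3.141, 0.002, -0.12]
wrist_force: [0.2, 0.9, -0.1]
grip_width: 0.0684
grasp_force: 0.0
```

>>> arm_command(motion=[[0,0,0.2,0],[0,0,0,0]])

```text
clock: 4.65
ee_pos: [0.4544, -0.2314, 0.0641]
tcp_rot: [-3.141, 0.001, -0.12]
wrist_force: [0.1, -0.7, 0.7]
grip_width: 0.0684
grasp_force: 0.0
```

>>> arm_command(motion=[[0,0,0.15,0],[0,0,0,0]])

```text
clock: 4.85
ee_pos: [0.4545, -0.2315, 0.0606]
tcp_rot: [-3.141, 0.001, -0.12]
wrist_force: [-0.3, 0.2, -0.5]
grip_width: 0.0679
grasp_force: 0.0
```

Run:
```python
from h import *
o=arm.get_obs();im=arm.snapshot("wrist");T=tcpT(o)
print(o["ee_pos"],o["wrist_force"],o["grip_width"])
cv2.imwrite("pics/w4.png",cv2.resize(im[200:400,140:420],None,fx=2.8,fy=2.8))
```

```text
[ 0.4545 -0.2315  0.0606] [-0.256   0.1957 -0.5252] 0.06791390725787547
```

View pics/w4.png

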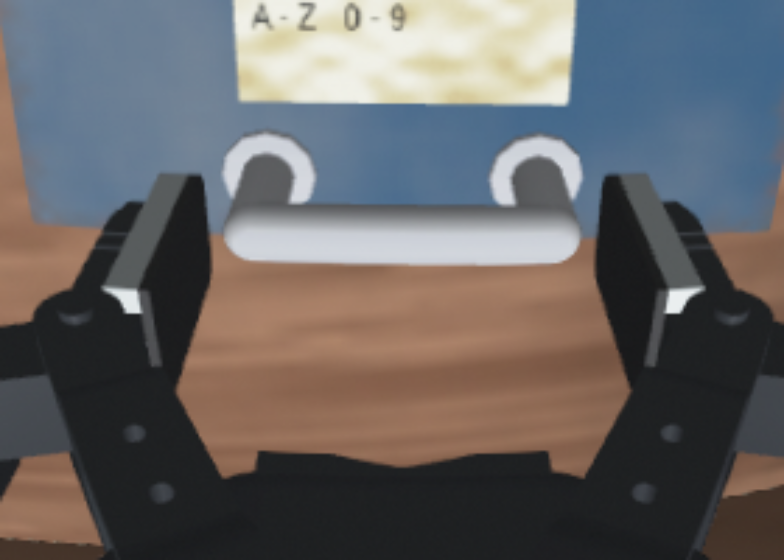

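Both the bar (225–580) and the pad tips (203–602) now sit at the same depth, with no contact force. I'll go about 9 mm further down, then close.

>>> arm_command(motion=[[0,0,0.2,0],[0,0,0.2,0],[0,0,0,0]])

```text
clock: 5.2
ee_pos: [0.4542, -0.2313, 0.05]
tcp_rot: [-3.141, 0.002, -0.12]
wrist_force: [0.5, -0.2, 0.2]
grip_width: 0.0685
grasp_force: 0.0
```

>>> arm_command(motion=[[0,0,0,0],[0,0,0,0]], gripper=0.4)

```text
clock: 5.4
ee_pos: [0.4546, -0.2314, 0.0509]
tcp_rot: [-3.141, 0.001, -0.12]
wrist_force: [-0.5, 1.3, -2.2]
grip_width: 0.0598
grasp_force: 2.3
```

>>> arm_command(motion=[[0,0,0,0],[0,0,0,0],[0,0,0,0]], gripper=0.3)

```text
clock: 5.7
ee_pos: [0.4546, -0.2314, 0.0514]
tcp_rot: [-3.141, 0.0, -0.12]
wrist_force: [-4.2, 3.2, 4.9]
grip_width: 0.0573
grasp_force: 63.6
```

>>> arm_command(motion=[[0.1,0,-0.22,0],[0.11,0,-0.22,0],[0.27,0,-0.41,0],[0,0,0,0]])

```text
clock: 6.1
ee_pos: [0.4677, -0.2331, 0.0736]
tcp_rot: [-3.142, -0.002, -0.119]
wrist_force: [-3.1, 0.4, -1.7]
grip_width: 0.0575
grasp_force: 65.8
```

>>> arm_command(motion=[[0.33,0,-0.37,0],[0.38,0,-0.32,0],[0.42,0,-0.26,0],[0,0,0,0]])

```text
clock: 6.5
ee_pos: [0.4962, -0.2368, 0.0968]
tcp_rot: [3.141, -0.003, -0.119]
wrist_force: [0.5, -0.3, -3.1]
grip_width: 0.0573
grasp_force: 68.4
```

Run:
```python
from h import *
o=arm.get_obs();print(o["ee_pos"],o["wrist_force"],o["torque"])
im=np.hstack([arm.snapshot("wrist")[:,:],cv2.resize(arm.snapshot("scene")[150:300,220:340],(336,420))])
cv2.imwrite("pics/l1.png",cv2.resize(im,(799,375)))
```

```text
[ 0.4962 -0.2368  0.0968] [ 0.5492 -0.3229 -3.0725] [0.0468 0.027  0.293 ]
```

View pics/l1.png

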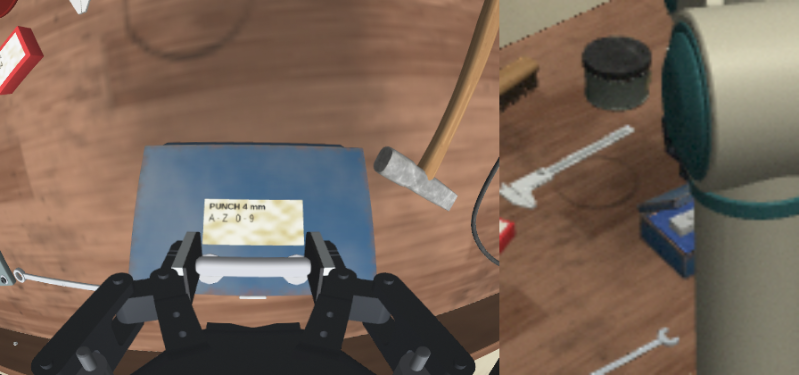

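The lid is rising, with the pull held between the pads (195–312, 267). I'll continue along the arc.

>>> arm_command(motion=[[0.45,0,-0.2,0],[0.47,0,-0.14,0],[0.49,0,-0.07,0],[0,0,0,0]])

```text
clock: 7.0
ee_pos: [0.5299, -0.2411, 0.1058]
tcp_rot: [3.141, -0.0, -0.12]
wrist_force: [-0.2, -1.9, -5.8]
grip_width: 0.0565
grasp_force: 59.5
```

>>> arm_command(motion=[[0.49,0,0,0],[0.49,0,0.07,0],[0,0,0,0]])

```text
clock: 7.3
ee_pos: [0.5547, -0.2442, 0.1057]
tcp_rot: [3.14, -0.003, -0.12]
wrist_force: [-0.4, -3.0, 1.9]
grip_width: 0.0559
grasp_force: 40.9
```

>>> arm_command(motion=[[0.48,0,0.14,0],[0.45,0,0.2,0],[0,0,0,0]])

```text
clock: 7.6
ee_pos: [0.5771, -0.2461, 0.0959]
tcp_rot: [-3.141, -0.0, -0.12]
wrist_force: [-0.6, -0.3, -0.6]
grip_width: 0.0554
grasp_force: 0.0
```

```bash
cat >> h.py <<'E'
CY=-.1205; CO=np.array([.4883,-.2364,0])   # case origin/yaw
def case2w(P): return np.atleast_2d(P)@R.from_euler("z",CY).as_matrix().T+CO
def lidpts(P,th): # P in case frame with lid shut
    h=np.array([.048,0,.041]); return case2w((np.atleast_2d(P)-h)@R.from_euler("y",th).as_matrix().T+h)
E
python3 - <<'E'
from h import *
o=arm.get_obs();T=tcpT(o)
w=arm.snapshot("wrist");t=arm.snapshot("top");cv2.imwrite("pics/w5.png",w);cv2.imwrite("pics/t5.png",t)
outer=np.array([[-.048,.076,.052],[-.048,-.076,.052],[.048,-.076,.052],[.048,.076,.052]])
inner=np.array([[-.046,.074,.050],[-.046,-.074,.050],[.046,-.074,.050],[.046,.074,.050]])
edge=np.array([[-.048,s*.076,z] for s in(1,-1) for z in(.041,.052)])
for n,im in(("wrist",w),("top",t)):
    hsv=cv2.cvtColor(im,cv2.COLOR_BGR2HSV);m=cv2.inRange(hsv,(95,70,30),(120,255,255))
    k,l,s,c=cv2.connectedComponentsWithStats(m)
    print(n,[s[i].tolist() for i in range(1,k) if s[i][4]>(400 if n=="wrist" else 60)])
    for th in(1.2,1.4,1.6,1.83):
        print(th,proj(n,np.r_[lidpts(edge,th),lidpts([[-.034,.03,.074],[-.034,-.03,.074]],th)],T).round().astype(int).tolist())
E
```

```text
wrist [[226, 258, 116, 15, 1405], [374, 273, 30, 39, 453], [224, 274, 127, 72, 4658], [384, 358, 35, 35, 764]]
1.2 [[154, 407], [147, 401], [418, 406], [424, 401], [225, 373], [348, 373]]
1.4 [[143, 394], [136, 383], [429, 393], [436, 383], [221, 345], [352, 345]]
1.6 [[132, 372], [127, 356], [440, 371], [445, 355], [220, 309], [354, 309]]
1.83 [[123, 335], [120, 314], [449, 335], [453, 313], [220, 265], [354, 265]]
top [[495, 62, 26, 17, 106], [462, 212, 62, 39, 1197], [262, 221, 26, 10, 149], [288, 225, 14, 23, 149]]
1.2 [[257, 226], [258, 223], [306, 231], [306, 228], [273, 216], [292, 218]]
1.4 [[258, 220], [258, 217], [306, 225], [307, 221], [274, 211], [293, 213]]
1.6 [[259, 214], [259, 211], [307, 219], [307, 215], [274, 206], [293, 208]]
1.83 [[259, 207], [260, 204], [307, 212], [308, 209], [275, 201], [293, 203]]
```

Run:
```python
import cv2,numpy as np
w=cv2.imread("pics/w5.png");t=cv2.imread("pics/t5.png")
cv2.imwrite("pics/v5.png",cv2.resize(np.hstack([w,cv2.resize(t[180:285,240:325],(340,420),interpolation=cv2.INTER_CUBIC)]),(800,373)))
```

```text
(no output)
```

View pics/v5.png

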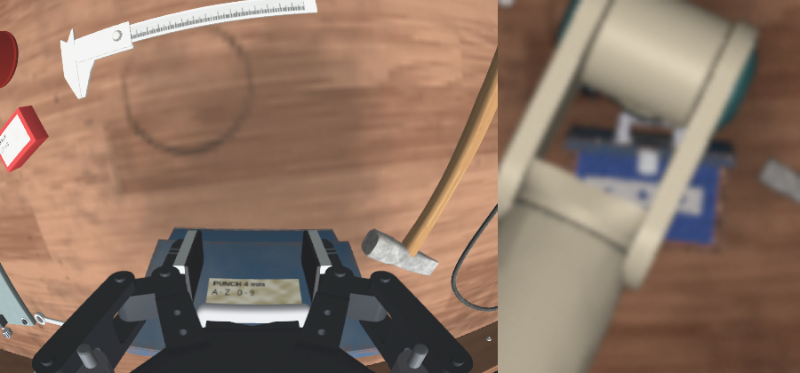

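The lid rose to about 1.36 rad and is holding there on friction: the bar is at (252,314) in the wrist view and the case is open in the top crop. The pads slipped off the bar and now stand beyond it. I'll go up and over with the gripper shut, then push the lid back from its inner side.

>>> arm_command(motion=[[0,0,-0.5,0],[0,0,-0.9,0],[0,0,-0.9,0],[0,0,-0.9,0],[0,0,-0.9,0],[0,0,0,0]])

```text
clock: 8.3
ee_pos: [0.5781, -0.247, 0.2044]
tcp_rot: [3.139, -0.008, -0.12]
wrist_force: [0.6, -0.5, 0.1]
grip_width: 0.056
grasp_force: 0.0
```

>>> arm_command(motion=[[-0.6,0,0,0],[-0.8,0,0,0],[-0.8,0,0,0],[-0.8,0,0,0],[-0.8,0,0,0],[0,0,0,0],[0,0,0,0]], gripper=-1)

```text
clock: 9.0
ee_pos: [0.4826, -0.235, 0.1987]
tcp_rot: [3.141, -0.001, -0.12]
wrist_force: [0.0, -0.3, -0.6]
grip_width: 0.0
grasp_force: 0.0
```

Run:
```python
from h import *
o=arm.get_obs();T=tcpT(o);w=arm.snapshot("wrist");cv2.imwrite("pics/w6.png",w)
print(o["clock"],o["ee_pos"],o["grip_width"])
q=(T[:3,3]-CO)@R.from_euler("z",CY).as_matrix();print("TCP in case",q)
# dark gripper profile around centre column: first dark row per column
g=cv2.cvtColor(w,cv2.COLOR_BGR2GRAY)
for u in range(255,316,6): print(u,w[200:420:12,u].mean(1).astype(int).tolist())
for z in(.035,.025,.015,.005): print(z,proj("wrist",np.array([[.011,0,z],[-.011,0,z],[.011,.015,z]])@T[:3,:3].T+T[:3,3],T).ravel())
```

```text
9.0 [ 0.4826 -0.235   0.1987] 1.0390885102317885e-05
TCP in case [-0.0058  0.0008  0.1987]
255 [115, 125, 60, 125, 133, 146, 36, 36, 35, 34, 36, 34, 36, 35, 35, 35, 32, 37, 37]
261 [119, 122, 59, 131, 129, 146, 36, 36, 35, 42, 36, 35, 35, 35, 35, 36, 37, 34, 34]
267 [126, 118, 60, 132, 125, 147, 36, 65, 35, 36, 36, 34, 35, 39, 35, 35, 35, 34, 34]
273 [134, 111, 61, 131, 120, 99, 99, 99, 242, 36, 35, 37, 54, 36, 35, 35, 35, 35, 34]
279 [127, 123, 59, 129, 119, 99, 99, 99, 238, 48, 52, 42, 56, 61, 35, 35, 35, 35, 34]
285 [127, 121, 60, 127, 136, 32, 32, 32, 93, 93, 91, 91, 59, 60, 35, 36, 35, 34, 35]
291 [118, 114, 60, 129, 139, 99, 99, 99, 246, 35, 33, 55, 57, 34, 35, 34, 35, 35, 35]
297 [123, 120, 60, 131, 131, 101, 99, 99, 145, 36, 35, 33, 33, 33, 35, 35, 35, 34, 34]
303 [126, 121, 59, 133, 128, 135, 36, 36, 36, 36, 35, 34, 34, 35, 34, 34, 35, 35, 34]
309 [124, 118, 59, 135, 128, 133, 35, 35, 37, 36, 35, 34, 36, 34, 35, 35, 32, 33, 34]
315 [118, 125, 58, 137, 126, 124, 113, 75, 35, 36, 35, 34, 35, 34, 36, 35, 31, 34, 33]
0.035 [284.2323 224.5796 284.2155 257.882  309.7098 224.5369]
0.025 [284.2633 231.1315 284.2432 265.6908 311.0443 231.0693]
0.015 [284.2974 238.3839 284.2733 274.249  312.5132 238.2963]
0.005 [284.335  246.4466 284.3061 283.6563 314.1362 246.3259]
```

>>> arm_command(motion=[[0,0,0.6,0],[0,0,0.8,0],[0,0,0.8,0],[0,0,0.8,0],[0,0,0.5,0],[0,0,0,0]])

```text
clock: 9.65
ee_pos: [0.4818, -0.2342, 0.1081]
tcp_rot: [-3.14, 0.005, -0.12]
wrist_force: [-0.3, -0.5, -0.1]
grip_width: -0.0003
grasp_force: 0.0
```

>>> arm_command(motion=[[0.3,0,0,0],[0.3,0,0,0],[0.3,0,0,0],[0.3,0,0,0],[0.3,0,0,0],[0,0,0,0]])

```text
clock: 10.25
ee_pos: [0.5209, -0.2395, 0.1111]
tcp_rot: [3.141, -0.001, -0.119]
wrist_force: [0.5, -0.7, -0.5]
grip_width: -0.0001
grasp_force: 0.0
```

>>> arm_command(motion=[[0.3,0,0,0],[0.3,0,0,0],[0.2,0,0,0],[0.1,0,0,0],[0,0,0,0],[0,0,0,0]])

```text
clock: 10.85
ee_pos: [0.5423, -0.2421, 0.111]
tcp_rot: [3.142, 0.0, -0.12]
wrist_force: [0.5, 0.5, -0.8]
grip_width: -0.0001
grasp_force: 0.0
```

>>> arm_command(motion=[[-0.6,0,0,0],[-0.9,0,0,0],[-0.9,0,-0.5,0],[-0.9,0,-0.9,0],[-0.9,0,-0.9,0],[-0.3,0,-0.9,0],[0,0,-0.9,0],[0,0,-0.7,0],[0,0,0,0],[0,0,0,0]], gripper=-1)

```text
clock: 11.85
ee_pos: [0.4305, -0.2287, 0.2306]
tcp_rot: [3.142, 0.0, -0.12]
wrist_force: [0.6, 0.4, -0.1]
grip_width: -0.0003
grasp_force: 0.0
```

Run:
```python
from h import *
o=arm.get_obs();T=tcpT(o);w=arm.snapshot("wrist");cv2.imwrite("pics/w7.png",w);np.save("w7.npy",T)
print(o["clock"],o["ee_pos"],o["tcp_rot"])
edge=np.array([[-.048,s*.076,z] for s in(1,-1) for z in(.041,.052)])
for th in(1.2,1.4,1.6,1.83): print(th,proj("wrist",lidpts(edge,th),T).round().astype(int).tolist())
print("rim",proj("wrist",case2w([[-.0455,.073,.04],[-.0455,-.073,.04],[.0455,-.073,.04],[.0455,.073,.04]]),T).round().tolist())
hsv=cv2.cvtColor(w,cv2.COLOR_BGR2HSV)
for u in (230,260,280,320): print(u,[(v,hsv[v,u].tolist()) for v in range(20,230,7)])
```

```text
11.85 [ 0.4305 -0.2287  0.2306] [ 3.1415  0.     -0.1199]
1.2 [[185, 118], [183, 105], [385, 118], [387, 105]]
1.4 [[182, 94], [181, 80], [388, 94], [389, 80]]
1.6 [[181, 69], [181, 54], [389, 69], [389, 55]]
1.83 [[183, 41], [184, 28], [388, 41], [386, 29]]
rim [[216.0, 169.0], [354.0, 169.0], [356.0, 82.0], [213.0, 82.0]]
230 [(20, [11, 95, 89]), (27, [105, 101, 139]), (34, [107, 70, 132]), (41, [104, 120, 100]), (48, [104, 124, 101]), (55, [104, 124, 101]), (62, [104, 121, 101]), (69, [10, 35, 108]), (76, [106, 91, 140]), (83, [14, 150, 195]), (90, [111, 135, 180]), (97, [111, 134, 165]), (104, [111, 134, 179]), (111, [111, 135, 180]), (118, [30, 2, 223]), (125, [45, 2, 221]), (132, [45, 2, 224]), (139, [111, 106, 186]), (146, [111, 136, 182]), (153, [112, 133, 171]), (160, [111, 132, 162]), (167, [106, 42, 66]), (174, [11, 101, 159]), (181, [11, 102, 152]), (188, [12, 102, 158]), (195, [11, 99, 177]), (202, [11, 101, 170]), (209, [11, 98, 174]), (216, [11, 99, 170]), (223, [11, 100, 168])]
260 [(20, [11, 87, 109]), (27, [106, 94, 139]), (34, [107, 34, 119]), (41, [109, 33, 84]), 
[... 1237 characters left out ...]
 (223, [11, 101, 171])]
320 [(20, [113, 9, 229]), (27, [107, 80, 134]), (34, [107, 72, 131]), (41, [104, 116, 97]), (48, [109, 68, 90]), (55, [104, 126, 99]), (62, [103, 126, 99]), (69, [135, 6, 88]), (76, [107, 78, 134]), (83, [14, 149, 187]), (90, [111, 132, 156]), (97, [111, 134, 167]), (104, [111, 134, 170]), (111, [111, 135, 166]), (118, [15, 2, 225]), (125, [111, 58, 119]), (132, [45, 2, 227]), (139, [112, 81, 185]), (146, [111, 134, 171]), (153, [111, 136, 184]), (160, [111, 135, 170]), (167, [8, 68, 101]), (174, [12, 98, 175]), (181, [11, 100, 166]), (188, [11, 100, 163]), (195, [11, 104, 155]), (202, [11, 97, 174]), (209, [11, 103, 158]), (216, [10, 99, 162]), (223, [11, 111, 136])]
```

The lid is fully open: its rim is at row ≈25, and 1.83 rad predicts 28. Next I'll localise the bar, and the jig pins from the top picture, numerically.

Run:
```python
from h import *
T=np.load("w7.npy");w=cv2.imread("pics/w7.png");hsv=cv2.cvtColor(w,cv2.COLOR_BGR2HSV)
m=cv2.inRange(hsv,(0,0,150),(180,25,255));m[:84]=0;m[165:]=0;m[:,:216]=0;m[:,354:]=0
m=cv2.morphologyEx(m,cv2.MORPH_CLOSE,np.ones((9,9)))
k,l,s,c=cv2.connectedComponentsWithStats(m);print(s[1:].tolist())
i=1+np.argmax(s[1:,4]);cn=max(cv2.findContours((l==i).astype(np.uint8),0,1)[0],key=len)[:,0]
P=np.array([at("wrist",u,v,.05,T)[:2] for u,v in cn]);r=cv2.minAreaRect((P*1000).astype(np.float32));print(r)
b=cv2.boxPoints(r);print(b)
ctr=np.array(r[0])/1000;q=(np.r_[ctr,0]-CO)@R.from_euler("z",CY).as_matrix();print("bar in case",q)
```

```text
[[227, 114, 110, 25, 2476]]
((488.1786804199219, -233.35940551757812), (108.74295043945312, 23.748455047607422), 82.90576934814453)
[[ 469.6804 -285.8481]
 [ 493.247  -288.7811]
 [ 506.677  -180.8707]
 [ 483.1103 -177.9377]]
bar in case [-0.0005  0.003   0.    ]
```

>>> arm_command(motion=[[0.8,-0.09,0,0],[0.8,0,0,0],[0.7,0,0,0],[0,0,0,-1],[0,0,0,-1],[0,0,0,-1],[0,0,0,-1],[0,0,0,-1],[0,0,0,-1],[0,0,0,-1],[0,0,0,-1],[0,0,0,-1]], gripper=0.04)

```text
clock: 13.1
ee_pos: [0.4876, -0.2331, 0.2292]
tcp_rot: [-3.139, -0.0, 1.143]
wrist_force: [0.1, -0.2, -0.0]
grip_width: 0.0445
grasp_force: 0.0
```

>>> arm_command(motion=[[0,0,0,-1],[0,0,0,-1],[0,0,0,-0.2],[0,0,0.9,0],[0,0,0.9,0],[0,0,0.9,0],[0,0,0.9,0],[0,0,0.6,0],[0,0,0,0],[0,0,0,0]])

```text
clock: 14.1
ee_pos: [0.4881, -0.2334, 0.1265]
tcp_rot: [3.141, 0.0, 1.443]
wrist_force: [0.6, 0.3, 0.4]
grip_width: 0.0444
grasp_force: 0.0
```

Run:
```python
from h import *
o=arm.get_obs();T=tcpT(o);w=arm.snapshot("wrist");cv2.imwrite("pics/w8.png",w);np.save("w8.npy",T)
print(o["clock"],o["ee_pos"],o["tcp_rot"],o["grip_width"],o["joint_pos"])
# pad +x side strips: uniform grey ~99
g=cv2.cvtColor(w,cv2.COLOR_BGR2GRAY);m=((abs(g.astype(int)-99)<4)).astype(np.uint8)*255;m[:235]=0
m=cv2.morphologyEx(m,cv2.MORPH_OPEN,np.ones((3,3)))
k,l,s,c=cv2.connectedComponentsWithStats(m);print([s[i].tolist() for i in range(1,k) if s[i][4]>60])
for z in(.015,.005,-.005,-.01): print(z,proj("wrist",np.array([[.011,-.022,z],[.011,.022,z]])@T[:3,:3].T+T[:3,3],T).ravel())
y=-.124;b=np.array([.4882,-.2334,.05]);ax=np.array([np.cos(y),np.sin(y),0]);ay=np.array([-np.sin(y),np.cos(y),0])
print("bar pred",proj("wrist",[b+.012*i*ax+.055*j*ay for i in(1,-1) for j in(1,-1)],T).round().tolist())
hsv=cv2.cvtColor(w,cv2.COLOR_BGR2HSV);m=cv2.inRange(hsv,(0,0,150),(180,25,255));k,l,s,c=cv2.connectedComponentsWithStats(m);print([s[i].tolist() for i in range(1,k) if s[i][4]>200])
w6=cv2.cvtColor(cv2.imread("pics/w6.png"),cv2.COLOR_BGR2GRAY);print(w6[246:264,275].tolist(),w6[246:264,294].tolist())
```

```text
14.1 [ 0.4881 -0.2334  0.1265] [3.1414 0.0001 1.4431] 0.04444404916679843 [-0.5143  0.1548  1.5011 -0.0001  1.4855 -0.3865]
[[469, 235, 7, 13, 74], [211, 258, 21, 39, 395], [336, 258, 21, 39, 396]]
0.015 [243.4381 239.8393 325.8    239.7706]
0.005 [241.2198 247.9142 328.1638 247.8342]
-0.005 [238.7632 256.9154 330.781  256.8212]
-0.01 [237.4348 261.8096 332.1962 261.707 ]
bar pred [[302.0, 142.0], [300.0, 284.0], [266.0, 142.0], [269.0, 284.0]]
[[134, 0, 28, 45, 502], [476, 23, 53, 224, 3785], [266, 143, 35, 141, 4223], [436, 212, 35, 91, 1274], [407, 266, 36, 33, 788], [280, 316, 53, 51, 1029]]
[132, 128, 123, 120, 122, 126, 131, 135, 139, 132, 109, 99, 100, 100, 100, 100, 100, 99] [138, 140, 139, 137, 135, 135, 138, 141, 145, 136, 110, 99, 100, 99, 100, 100, 99, 99]
```

The bar's blob at (266–301, 143–284) matches the prediction to a pixel. Pad tips sit level with the TCP in reality, so I'll descend accordingly.

>>> arm_command(motion=[[0,0,0.6,0],[0,0,0.8,0],[0,0,0.8,0],[0,0,0.6,0],[0,0,0.3,0],[0,0,0,0],[0,0,0,0]])

```text
clock: 14.85
ee_pos: [0.4884, -0.2336, 0.0493]
tcp_rot: [3.14, 0.001, 1.444]
wrist_force: [0.3, -0.8, -0.3]
grip_width: 0.0443
grasp_force: 0.0
```

>>> arm_command(motion=[[0,0,0.2,0],[0,0,0.2,0],[0,0,0,0],[0,0,0,0]])

```text
clock: 15.25
ee_pos: [0.4879, -0.2333, 0.0386]
tcp_rot: [-3.141, 0.0, 1.444]
wrist_force: [0.1, -0.2, 0.9]
grip_width: 0.0444
grasp_force: 0.0
```

>>> arm_command(motion=[[0,0,0,0],[0,0,0,0],[0,0,0,0],[0,0,0,0],[0,0,0,0]], gripper=-1)

```text
clock: 15.75
ee_pos: [0.4883, -0.2335, 0.0391]
tcp_rot: [3.141, 0.0, 1.444]
wrist_force: [-1.2, 0.5, 4.4]
grip_width: 0.0222
grasp_force: 60.8
```

>>> arm_command(motion=[[0,0,-0.1,0],[0,0,-0.2,0],[0,0,-0.3,0],[0,0,0,0]])

```text
clock: 16.15
ee_pos: [0.4885, -0.2336, 0.0548]
tcp_rot: [3.14, 0.001, 1.444]
wrist_force: [-0.3, 0.5, -2.2]
grip_width: 0.022
grasp_force: 60.1
```

>>> arm_command(motion=[[0,0,-0.5,0],[0,0,-0.8,0],[0,0,-0.8,0],[0,0,-0.8,0],[0,0,-0.6,0],[0.3,-0.06,-0.3,0],[0.6,-0.12,0,0],[0.8,-0.17,0,0],[0.8,-0.17,0,0],[0.8,-0.17,0,0],[0.8,-0.17,0,0],[0.8,-0.17,0,0]])

```text
clock: 17.35
ee_pos: [0.4769, -0.1064, 0.1472]
tcp_rot: [-3.139, -0.001, 1.445]
wrist_force: [0.3, 0.9, -2.8]
grip_width: 0.0217
grasp_force: 60.1
```

>>> arm_command(motion=[[0.8,-0.17,0,0],[0.8,-0.17,0,0],[0.8,-0.17,0,0],[0.8,-0.17,0,0],[0.8,-0.17,0,0],[0.8,-0.17,0,0],[0.8,-0.17,0,0],[0.8,-0.17,0,0],[0.8,-0.17,0,0],[0.8,-0.17,0,0],[0.8,-0.17,0,0],[0.8,-0.17,0,0]])

```text
clock: 18.55
ee_pos: [0.4562, 0.1375, 0.1472]
tcp_rot: [-3.139, 0.001, 1.445]
wrist_force: [-0.3, -0.3, -3.0]
grip_width: 0.0218
grasp_force: 60.1
```

>>> arm_command(motion=[[0.8,-0.17,0,0],[0.6,-0.1,0,0],[0.4,0,0,-0.6],[0,0,0,-1],[0,0,0,0],[0,0,0,0]])

```text
clock: 19.15
ee_pos: [0.4558, 0.1817, 0.1477]
tcp_rot: [-3.14, 0.0, 1.664]
wrist_force: [-0.6, 0.8, -3.4]
grip_width: 0.022
grasp_force: 60.0
```

Run:
```python
from h import *
o=arm.get_obs();T=tcpT(o);w=arm.snapshot("wrist");cv2.imwrite("pics/w9.png",w);np.save("w9.npy",T)
print(o["clock"],o["ee_pos"],o["tcp_rot"],o["grip_width"],o["grasp_force"])
s=np.array([.4668,.1983]);y=.097;X=np.array([np.cos(y),np.sin(y)]);Y=np.array([-X[1],X[0]])
P=[np.r_[s+a*X+b*Y,.024] for a,b in((.017,-.036),(.017,.036),(0,.06))]
p=proj("wrist",P,T);print(p.round().tolist())
C=[np.r_[s+a*X+b*Y,.012] for a,b in((.036,.092),(.036,-.084),(-.082,-.084),(-.082,.092))];print(proj("wrist",C,T).round().tolist())
hsv=cv2.cvtColor(w,cv2.COLOR_BGR2HSV)
m=cv2.inRange(hsv,(0,0,185),(180,30,255));k,l,st,c=cv2.connectedComponentsWithStats(m)
for i in range(1,k):
    if st[i][4]>25: print(st[i].tolist(),c[i].round(1))
```

```text
19.15 [0.4558 0.1817 0.1477] [-3.14    0.0003  1.6643] 0.022044864425175392 60.041234493255615
[[318.0, 222.0], [320.0, 140.0], [299.0, 111.0]]
[[341.0, 74.0], [334.0, 263.0], [214.0, 263.0], [202.0, 76.0]]
[322, 76, 17, 18, 121] [329.4  84.8]
[209, 79, 17, 17, 107] [217.3  87.1]
[296, 103, 11, 11, 97] [301. 108.]
[317, 132, 11, 11, 92] [321.9 136.9]
[546, 155, 12, 17, 44] [551.4 164.4]
[557, 161, 3, 18, 26] [558.5 169.1]
[255, 169, 57, 194, 8775] [283.4 257.4]
[204, 178, 7, 7, 45] [207.1 181. ]
[185, 180, 13, 7, 40] [190.1 182.8]
[548, 185, 12, 7, 41] [553.4 187.5]
[0, 187, 73, 189, 5660] [ 29.3 287.9]
[554, 192, 6, 8, 29] [556.4 195.6]
[316, 215, 10, 10, 80] [320.6 219.2]
[220, 245, 16, 14, 69] [227.9 250.4]
[319, 244, 16, 13, 69] [326.5 248.8]
[0, 255, 17, 38, 300] [  6.1 275.1]
[222, 269, 9, 15, 54] [225.  275.4]
[242, 295, 9, 8, 37] [247.6 297.4]
[316, 295, 10, 8, 36] [319.2 297.5]
[40, 405, 28, 15, 173] [ 51.9 412.8]
```

Run:
```python
from h import *
T=np.load("w9.npy");w=cv2.imread("pics/w9.png")
W=np.array([at("wrist",u,v,.024,T)[:2] for u,v in((320.6,219.2),(321.9,136.9),(301,108))])
L=np.array([[.017,-.036],[.017,.036],[0,.06]])
Rm,_=R.align_vectors(np.c_[W-W.mean(0),[0]*3],np.c_[L-L.mean(0),[0]*3]);y=Rm.as_euler("xyz")[2]
Rj=Rm.as_matrix()[:2,:2];s=W.mean(0)-Rj@L.mean(0);print("pins",W,"yaw",y,"seat",s,"res",((L@Rj.T+s)-W)*1e3)
t=T[:3,3];print("TCP in jig mm",Rj.T@(t[:2]-s)*1e3,"tool yaw-90 minus jig",np.degrees(np.arctan2(T[1,0],T[0,0])-np.pi/2-y))
# bar front end in tool frame
g=cv2.cvtColor(w,cv2.COLOR_BGR2HSV);m=cv2.inRange(g,(0,0,185),(180,30,255))
for v in(172,178,190,205,225):
    u=np.where(m[v,240:330])[0]+240
    a,b=[(T[:3,:3].T@(at("wrist",k,v,.1582,T)-t))*1e3 for k in(u.min()-.5,u.max()+.5)];print(v,u.min(),u.max(),a,b)
print(np.where(m[:,283])[0][:300:1].tolist()[:3],T[:3,:3].T@(at("wrist",283,168.5,.1582,T)-t)*1e3)
```

```text
pins [[0.4893 0.1668]
 [0.4815 0.2384]
 [0.462  0.2603]] yaw 0.10879594510889272 seat [0.4685 0.2007] res [[ 0.0248 -0.0284]
 [-0.0228 -0.0535]
 [-0.002   0.0818]]
TCP in jig mm [-14.7168 -17.489 ] tool yaw-90 minus jig -0.8740188409244688
172 255 311 [ 53.4506 -12.5956 -10.4643] [ 53.4435  11.1568 -10.502 ]
178 256 311 [ 50.8734 -12.2341 -10.4641] [ 50.8696  11.2122 -10.5013]
190 256 311 [ 45.6547 -12.3585 -10.4622] [ 45.6516  11.3325 -10.4998]
205 256 310 [ 38.9774 -12.533  -10.4597] [ 38.9752  11.0707 -10.4972]
225 257 310 [ 29.7501 -12.3606 -10.457 ] [ 29.7496  11.3224 -10.4946]
[169, 170, 171] [ 54.8967  -0.7157 -10.4837]
```

>>> arm_command(motion=[[0.46,0.39,0.4,-0.11],[0,0,0.8,0],[0,0,0.8,0],[0,0,0.8,0],[0,0,0.8,0],[0,0,0.7,0],[0,0,0.4,0],[0,0,0.2,0],[0,0,0,0],[0,0,0,0]])

```text
clock: 20.2
ee_pos: [0.4659, 0.194, 0.0269]
tcp_rot: [3.14, -0.0, 1.682]
wrist_force: [0.4, -0.1, -3.0]
grip_width: 0.022
grasp_force: 60.0
```

>>> arm_command(motion=[[0,0,0.1,0],[0,0,0.1,0],[0,0,0,0]])

```text
clock: 20.5
ee_pos: [0.4652, 0.1938, 0.0209]
tcp_rot: [-3.141, 0.0, 1.683]
wrist_force: [-0.1, -0.1, -2.9]
grip_width: 0.0219
grasp_force: 60.1
```

>>> arm_command(motion=[[0,0,0.06,0],[0,0,0.06,0],[0,0,0.04,0],[0,0,0,0],[0,0,0,0]])

```text
clock: 21.0
ee_pos: [0.4653, 0.1938, 0.0171]
tcp_rot: [3.142, 0.0, 1.683]
wrist_force: [-0.1, -0.6, -2.9]
grip_width: 0.0221
grasp_force: 60.1
```

>>> arm_command(motion=[[0,0,0.04,0],[0,0,0,0]])

```text
clock: 21.2
ee_pos: [0.4654, 0.1939, 0.0162]
tcp_rot: [3.141, 0.0, 1.683]
wrist_force: [0.6, -0.4, -3.2]
grip_width: 0.022
grasp_force: 60.1
```

>>> arm_command(motion=[[0,0,0.04,0],[0,0,0,0]])

```text
clock: 21.4
ee_pos: [0.4655, 0.1939, 0.0161]
tcp_rot: [3.141, 0.0, 1.683]
wrist_force: [-4.0, -1.7, 5.6]
grip_width: 0.0222
grasp_force: 61.1
```

>>> arm_command(motion=[[0,0,0.03,0],[0,0,0,0]])

```text
clock: 21.6
ee_pos: [0.4655, 0.1939, 0.0161]
tcp_rot: [3.141, 0.0, 1.683]
wrist_force: [-7.8, -2.7, 12.5]
grip_width: 0.0222
grasp_force: 61.8
```

>>> arm_command(motion=[[0,0,-0.05,0],[0,0.06,0,0],[0,0.06,0,0],[0,0,0,0]])

```text
clock: 22.0
ee_pos: [0.4687, 0.1943, 0.0161]
tcp_rot: [3.141, -0.0, 1.683]
wrist_force: [-3.0, 0.2, 4.7]
grip_width: 0.0223
grasp_force: 61.1
```

>>> arm_command(motion=[[0,0.04,0,0],[0,0,0,0]])

```text
clock: 22.2
ee_pos: [0.4695, 0.1945, 0.0161]
tcp_rot: [3.141, -0.0, 1.683]
wrist_force: [-3.6, -0.7, 4.8]
grip_width: 0.022
grasp_force: 61.1
```

>>> arm_command(motion=[[0,0.04,0,0],[0,0,0,0]])

```text
clock: 22.4
ee_pos: [0.4699, 0.1945, 0.0161]
tcp_rot: [-3.14, -0.0, 1.683]
wrist_force: [-8.0, -2.5, 10.1]
grip_width: 0.0221
grasp_force: 61.5
```

>>> arm_command(motion=[[0.08,0,0,0],[0.08,0,0,0],[0.05,0,0,0],[0,0,0,0]])

```text
clock: 22.8
ee_pos: [0.4696, 0.1977, 0.0161]
tcp_rot: [-3.14, 0.004, 1.682]
wrist_force: [-8.3, -11.3, 11.0]
grip_width: 0.0223
grasp_force: 61.7
```

>>> arm_command(motion=[[0.04,0,0,0],[0,0,0,0]])

```text
clock: 23.0
ee_pos: [0.4695, 0.1986, 0.0161]
tcp_rot: [-3.14, 0.004, 1.682]
wrist_force: [-6.4, -11.2, 10.5]
grip_width: 0.0218
grasp_force: 61.7
```

>>> arm_command(motion=[[0.04,0,0,0],[0,0,0,0]])

```text
clock: 23.2
ee_pos: [0.4694, 0.1995, 0.0161]
tcp_rot: [-3.14, 0.004, 1.682]
wrist_force: [-7.3, -11.3, 10.7]
grip_width: 0.022
grasp_force: 61.7
```

>>> arm_command(motion=[[0.04,0,0,0],[0,0,0,0]])

```text
clock: 23.4
ee_pos: [0.4693, 0.2005, 0.0161]
tcp_rot: [-3.14, 0.004, 1.682]
wrist_force: [-7.4, -11.3, 10.7]
grip_width: 0.0223
grasp_force: 61.8
```

>>> arm_command(motion=[[0.04,0,0,0],[0,0,0,0]])

```text
clock: 23.6
ee_pos: [0.4692, 0.2009, 0.0161]
tcp_rot: [-3.14, 0.005, 1.682]
wrist_force: [-7.2, -14.8, 11.0]
grip_width: 0.022
grasp_force: 61.8
```

>>> arm_command(motion=[[0.04,0,0,0],[0,0,0,0]])

```text
clock: 23.8
ee_pos: [0.4692, 0.201, 0.0161]
tcp_rot: [-3.139, 0.007, 1.682]
wrist_force: [-6.9, -18.6, 13.2]
grip_width: 0.0221
grasp_force: 61.9
```

>>> arm_command(motion=[[0.03,0.03,0,0],[0,0,0,0]])

```text
clock: 24.0
ee_pos: [0.4693, 0.201, 0.0161]
tcp_rot: [-3.137, 0.009, 1.681]
wrist_force: [-11.2, -22.8, 17.2]
grip_width: 0.022
grasp_force: 62.4
```

>>> arm_command(motion=[[-0.05,-0.03,-0.02,0],[0,0,0,0]])

```text
clock: 24.2
ee_pos: [0.4692, 0.201, 0.0161]
tcp_rot: [-3.14, 0.006, 1.681]
wrist_force: [-4.9, -16.1, 8.3]
grip_width: 0.0222
grasp_force: 61.4
```

>>> arm_command(motion=[[0,0,0,0],[0,0,0,0],[0,0,0,0],[0,0,0,0]], gripper=-0.15)

```text
clock: 24.6
ee_pos: [0.4693, 0.2043, 0.0161]
tcp_rot: [3.141, -0.0, 1.683]
wrist_force: [0.2, -0.1, -0.2]
grip_width: 0.0362
grasp_force: 0.0
```

>>> arm_command(motion=[[0,0,-0.2,0],[0,0,-0.6,0],[0,0,-0.9,0],[-0.5,0,-0.9,0],[-0.5,0,-0.9,0],[0,0,-0.9,0],[0,0,-0.9,0],[0,0,0,0],[0,0,0,0]])

```text
clock: 25.5
ee_pos: [0.472, 0.1794, 0.1486]
tcp_rot: [3.141, -0.0, 1.683]
wrist_force: [-0.5, 0.1, -0.4]
grip_width: 0.0367
grasp_force: 0.0
```

Run:
```python
from h import *
o=arm.get_obs();T=tcpT(o);w=arm.snapshot("wrist");cv2.imwrite("pics/w10.png",w)
print(o["clock"],o["ee_pos"],o["tcp_rot"])
hsv=cv2.cvtColor(w,cv2.COLOR_BGR2HSV);m=cv2.inRange(hsv,(0,0,185),(180,30,255))
k,l,st,c=cv2.connectedComponentsWithStats(m)
for i in range(1,k):
    if st[i][4]>50: print(st[i].tolist(),c[i].round(1))
i=[i for i in range(1,k) if 1500<st[i][4]<7000 and 200<c[i][0]<340]
for j in i:
    q=cv2.morphologyEx((l==j).astype(np.uint8),cv2.MORPH_CLOSE,np.ones((7,7)));cn=cv2.findContours(q,0,1)[0][0][:,0]
    P=np.array([at("wrist",u,v,.026,T)[:2]*1000 for u,v in cn],np.float32);print(cv2.minAreaRect(P),cv2.boxPoints(cv2.minAreaRect(P)))
s=np.array([.4685,.2007]);y=.1088;X=np.array([np.cos(y),np.sin(y)]);Y=np.array([-X[1],X[0]])
print("pins pred",proj("wrist",[np.r_[s+a*X+b*Y,.024] for a,b in((.017,-.036),(.017,.036),(0,.06))],T).round(1).tolist())
print("bar pred",proj("wrist",[np.r_[s+a*X+b*Y,.026] for a in(.012,-.012) for b in(.055,-.055)],T).round(1).tolist())
cv2.imwrite("pics/v10.png",cv2.resize(w[60:300,180:400],None,fx=2.5,fy=2.5,interpolation=cv2.INTER_CUBIC))
```

```text
25.5 [0.472  0.1794 0.1486] [ 3.1408 -0.0001  1.6829]
[305, 72, 17, 17, 118] [312.4  80.3]
[193, 74, 17, 17, 101] [201.5  82.2]
[277, 98, 12, 11, 97] [282.9 103. ]
[268, 110, 40, 126, 3326] [283.1 170.9]
[299, 127, 11, 11, 92] [303.6 132.4]
[548, 161, 12, 24, 111] [552.9 172.2]
[0, 181, 63, 191, 4468] [ 23.  287.4]
[544, 186, 11, 15, 69] [549.3 193.6]
[203, 240, 14, 14, 58] [210.2 244.9]
[302, 240, 15, 14, 66] [308.4 245.4]
[205, 264, 15, 21, 84] [209.9 270.9]
[35, 400, 26, 20, 154] [ 45.1 409.5]
[413, 404, 13, 14, 82] [419.1 410.8]
((473.1728515625, 201.41290283203125), (33.1080322265625, 108.51825714111328), 6.374279975891113) [[450.6972 253.4987]
 [462.7451 145.6513]
 [495.6485 149.3271]
 [483.6006 257.1745]]
pins pred [[301.9, 215.2], [303.4, 132.4], [282.7, 103.1]]
bar pred [[297.6, 109.4], [295.9, 236.0], [267.8, 109.3], [268.9, 235.9]]
```

View pics/v10.png

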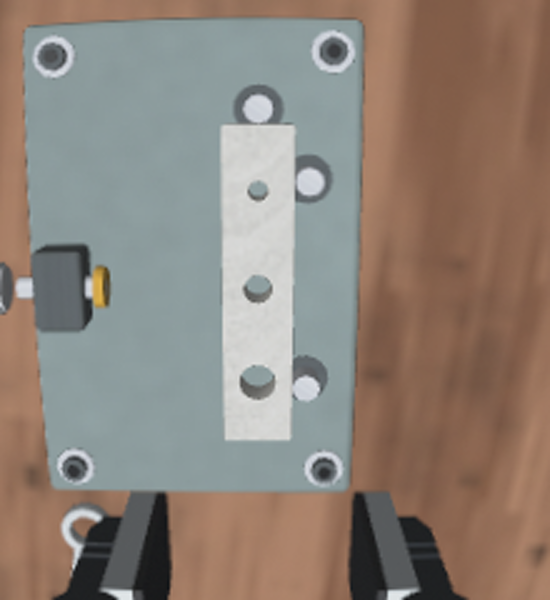

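The bar lies flat in the jig, touching the end pin (258,107) and both side pins (310,182 and 306,387). I'll check the gaps at sub-pixel level.

Run:
```python
from h import *
T=tcpT(arm.get_obs());w=cv2.imread("pics/w10.png").astype(float)[:,:,2]
s=np.array([.4685,.2007]);y=.1088;J=np.array([[np.cos(y),-np.sin(y)],[np.sin(y),np.cos(y)]])
def edge(p0,d):
    t=np.arange(-.006,.006,.0002);v=[]
    for k in t:
        u=proj("wrist",np.r_[J@(p0+k*d)+s,.026],T)[0].astype(np.float32);v.append(cv2.getRectSubPix(w.astype(np.float32),(1,1),tuple(map(float,u)))[0,0])
    g=np.abs(np.diff(v));g=np.convolve(g,np.ones(5),"same");i=g.argmax();sl=slice(max(i-6,0),i+7);return 1e3*(t[:-1][sl]*g[sl]).sum()/g[sl].sum()
x=np.array([1.,0]);Y=np.array([0,1.])
for b in(-.048,-.025,-.01,.01,.02,.047): print("y",b,"+x edge",edge(np.array([.012,b]),x),"-x edge",edge(np.array([-.012,b]),x))
for a in(-.009,-.007,.007,.009): print("x",a,"+y edge",edge(np.array([a,.055]),Y),"-y edge",edge(np.array([a,-.055]),Y))
```

```text
y -0.048 +x edge -1.0380591579976108 -x edge -0.35972306529620734
y -0.025 +x edge -0.8151896127374568 -x edge -0.6083015736154098
y -0.01 +x edge -0.8976768657782352 -x edge -0.631157993559403
y 0.01 +x edge -1.03599492654443 -x edge -0.5536744843675533
y 0.02 +x edge -0.822087552643249 -x edge -0.41420867722566757
y 0.047 +x edge -1.0622875387180126 -x edge -0.7992640533181777
x -0.009 +y edge -0.38378138258428585 -y edge 0.4519823732220278
x -0.007 +y edge -0.23569514172376402 -y edge 0.461835381236852
x 0.007 +y edge -0.35344825124829776 -y edge 0.5072035458593975
x 0.009 +y edge -0.19183439639045366 -y edge 0.5230093811589985
```

There is an apparent gap of about 0.7 mm to the side pins. Time allows it, so I'll nudge the bar in x with the open jaws, using the outer pad only.

>>> arm_command(motion=[[0.86,0,0.4,0],[0,0,0.8,0],[0,0,0.9,0],[0,0,0.9,0],[0,0,0.9,0],[0,0,0.7,0],[0,0,0.4,0],[0,0,0.2,0],[0,0,0,0],[0,0,0,0]])

```text
clock: 26.55
ee_pos: [0.47, 0.2008, 0.0192]
tcp_rot: [3.141, -0.0, 1.683]
wrist_force: [0.4, 0.0, -0.7]
grip_width: 0.0364
grasp_force: 0.0
```

>>> arm_command(motion=[[0,0.06,0,0],[0,0.06,0,0],[0,0.04,0,0],[0,0,0,0]])

```text
clock: 26.95
ee_pos: [0.4738, 0.2011, 0.0188]
tcp_rot: [3.141, -0.0, 1.683]
wrist_force: [0.2, 0.2, 0.1]
grip_width: 0.0361
grasp_force: 0.0
```

>>> arm_command(motion=[[0,0.05,0,0],[0,0,0,0]])

```text
clock: 27.15
ee_pos: [0.4749, 0.2012, 0.0186]
tcp_rot: [3.141, 0.0, 1.683]
wrist_force: [-0.6, 0.4, -0.2]
grip_width: 0.036
grasp_force: 0.0
```

>>> arm_command(motion=[[0,0.04,0,0],[0,0,0,0]])

```text
clock: 27.35
ee_pos: [0.4753, 0.2012, 0.0184]
tcp_rot: [-3.14, 0.0, 1.683]
wrist_force: [-3.9, -0.1, 1.6]
grip_width: 0.0362
grasp_force: 1.8
```

>>> arm_command(motion=[[0,0.03,0,0],[0,0,0,0]])

```text
clock: 27.55
ee_pos: [0.4754, 0.2012, 0.0183]
tcp_rot: [-3.138, 0.0, 1.683]
wrist_force: [-7.2, -1.2, 6.2]
grip_width: 0.0363
grasp_force: 3.8
```

>>> arm_command(motion=[[0,0.03,0,0],[0,0,0,0]])

```text
clock: 27.75
ee_pos: [0.4754, 0.2012, 0.0183]
tcp_rot: [-3.136, 0.001, 1.683]
wrist_force: [-10.9, -1.8, 8.2]
grip_width: 0.0364
grasp_force: 5.5
```

The bar stalled straight away at 7–11 N, so it is home against the side pins. I'll back off, retreat and do a last numeric check of the bar and lid.

>>> arm_command(motion=[[0,-0.15,0,0],[0,-0.13,0,0],[0,0,-0.3,0],[0,0,-0.7,0],[0,0,-0.9,0],[-0.5,0,-0.9,0],[-0.4,0,-0.9,0],[0,0,-0.9,0],[0,0,-0.7,0],[0,0,0,0],[0,0,0,0]])

```text
clock: 28.85
ee_pos: [0.4729, 0.1783, 0.151]
tcp_rot: [3.141, 0.0, 1.683]
wrist_force: [-0.8, -0.1, -1.2]
grip_width: 0.0362
grasp_force: 0.0
```

Run:
```python
from h import *
o=arm.get_obs();T=tcpT(o);wi=arm.snapshot("wrist");t=arm.snapshot("top");cv2.imwrite("pics/w11.png",wi);cv2.imwrite("pics/t11.png",t)
print(o["clock"],o["ee_pos"],o["wrist_force"])
w=wi[:,:,2].astype(np.float32)
s=np.array([.4685,.2007]);y=.1088;J=np.array([[np.cos(y),-np.sin(y)],[np.sin(y),np.cos(y)]])
def edge(p0,d):
    t=np.arange(-.006,.006,.0002);v=[]
    for k in t:
        u=proj("wrist",np.r_[J@(p0+k*d)+s,.026],T)[0];v.append(cv2.getRectSubPix(w,(1,1),tuple(map(float,u)))[0,0])
    g=np.convolve(np.abs(np.diff(v)),np.ones(5),"same");i=g.argmax();sl=slice(max(i-6,0),i+7);return round(1e3*(t[:-1][sl]*g[sl]).sum()/g[sl].sum(),2)
x=np.array([1.,0]);Y=np.array([0,1.])
for b in(-.048,-.01,.01,.047): print(b,edge(np.array([.012,b]),x),edge(np.array([-.012,b]),x))
for a in(-.007,.007): print(a,edge(np.array([a,.055]),Y),edge(np.array([a,-.055]),Y))
hsv=cv2.cvtColor(wi,cv2.COLOR_BGR2HSV);m=cv2.inRange(hsv,(0,0,185),(180,30,255));k,l,st,c=cv2.connectedComponentsWithStats(m)
print([(c[i].round(1).tolist(),st[i].tolist()) for i in range(1,k) if 60<st[i][4]<150])
print("pins pred",proj("wrist",[np.r_[J@np.array(q)+s,.024] for q in((.017,-.036),(.017,.036),(0,.06))],T).round(1).tolist())
edg=np.array([[-.048,q*.076,z] for q in(1,-1) for z in(.041,.052)])
print("lid 1.83 top",proj("top",lidpts(edg,1.83)).round().tolist())
hs=cv2.cvtColor(t,cv2.COLOR_BGR2HSV);mm=cv2.inRange(hs,(95,70,30),(125,255,255))[190:262,240:330];r=np.where(mm.any(1))[0]+190;cc=np.where(mm.any(0))[0]+240;print("blue bbox top",r.min(),r.max(),cc.min(),cc.max())
```

```text
28.85 [0.4729 0.1783 0.151 ] [-0.7976 -0.0686 -1.2064]
-0.048 -0.3 0.29
-0.01 -0.26 0.12
0.01 -0.24 0.11
0.047 -0.23 0.11
-0.007 0.02 0.09
0.007 0.07 0.14
[([311.6, 79.0], [303, 71, 18, 17, 119]), ([201.0, 81.2], [193, 73, 16, 17, 98]), ([302.5, 130.5], [298, 126, 10, 10, 88]), ([551.4, 171.3], [546, 159, 14, 24, 114]), ([209.2, 242.5], [202, 237, 15, 14, 65]), ([307.4, 243.3], [301, 238, 15, 14, 67]), ([1.8, 272.0], [0, 261, 7, 21, 67]), ([210.0, 270.9], [204, 262, 17, 28, 107]), ([418.0, 409.7], [412, 403, 13, 14, 91])]
pins pred [[300.9, 213.0], [302.3, 130.7], [281.8, 101.7]]
lid 1.83 top [[259.0, 207.0], [260.0, 204.0], [307.0, 212.0], [308.0, 209.0]]
blue bbox top 207 247 261 305
```

```bash
python3 -c "
from rig import arm
print(arm.hand_in())"
```

```text
the job is handed in; nothing more can be done
None
```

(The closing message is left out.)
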